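Refit the battery cover of a bench colour meter

TASK

Put the blue battery cover back on the white colour meter: hook its yellow front lip under the rim into the slot at the front of the battery bay, then pivot the rear end down and press it until the orange latch snaps over it and the cover lies flat. Work gently, do not force cover or meter, and leave the other things on the bench where they are.

Things in the scene. Friction and masses are not known exactly. Their poses are not given: they have to be found in the camera images.
- cover_grip (a point): Middle of the grip rib (36 long along x, 12 wide, 20 high) on top of the loose blue cover, half-way up the rib. Cover axes: x from its front lip to its rear tongue, y across, z up. It starts lying on the bench, rib up, and is taken across y from above. The rib's foot (the plate's upper face) is 10 below this point, the cover's flat underside 19 below.
- cover: The loose blue plastic cover, about 70 g (50 to 100); origin at the middle of its plate's flat underside, 10.5 behind the rib's middle (+x). Plate 73 (x) x 60 (y) x 9 thick. Level with the underside a yellow lip, 7 long, 52 wide, 4 thick, points to -x from the front edge, and a blue tongue, 7 long, 30 wide, 4 thick, to +x from the rear edge.
- cover_lip (a point): Front end of the cover's yellow lip: middle of its lower edge, 33 in front of the rib's middle (-x) and 19 below it. Cover axes.
- cover_tail (a point): Rear end of the cover's tongue: middle of its lower edge, 54 behind the rib's middle (+x) and 19 below it. Cover axes.
- cover_pad (a point): Finely ribbed thumb pad on the plate's upper face, 35 behind the rib's middle (+x) and 10 below it: the place to press the rear end down. The flat free area between the rib and the plate's rear edge is 29 (x) x 60 (y). Cover axes.
- meter: White bench colour meter, fixed, 190 (x) x 150 (y) x 73 high, dark display on its front (-x) face. Origin on the bench under the middle of the housing; x points from front to rear, z up. In its top sits a grey insert, 122 x 82, with the open battery bay, 65 wide between side walls. Cover and meter crack if pressed together with 20 N; keep the robot's push on the meter under 15 N.
- slot (a point): Reference point on the meter, 62 above the bench, straight below the mid mouth of the slot (into -x) at the bay's front; meter axes. The insert's height varies and is NOT measured: slot floor 3 to 23 above this point: feel for it. Slot 65 wide, 7 high, 9 deep; black roof rim 3 thick, edge at this x. The floor runs on as a sill to 14 at +x. The lip enters only with the rear raised 10-20 deg.
- ledge (a point): Reference point as the slot's, 82 behind it (+x), same height, below the middle of the bay's rear wall; the rear ledge is level with the slot floor (3 to 23 above) and reaches 14 to the front; between ledge and sill the bay is deep. The seated cover lies flat on sill and ledge, lip's end 5 to 7 before the slot point (-x), tongue's end 0 to 2 before this point; insert top 10 above ledge.
- latch (a joint): Orange spring latch, 24 wide, mid rear edge; slides to meter +x: 0 sprung forward, 0.007 fully back. Nose reaches 5 in front of the ledge point, its underside 5.5 above the ledge, its top a slope up to 13.5 (tab behind: 18). The tongue pressed on the slope pushes it back: about 5 to 12 N at the thumb pad, from 9 down to 1.5 mm above flat, then it snaps over the tongue.
- switch (a joint): Red cover switch, a 6 mm pin in the rear ledge, 11 in front of the ledge point and 10 to the left (+y); it goes straight down under the cover at a touch (under 0.3 N): 0 = up, 3 above the ledge, 0.003 = pressed level with the ledge, as under a seated cover.
- mortar: White ceramic bowl, 84 across, 45 high; origin under its centre. Bystander.
- jar_red: Jar of red pigment, 52 across, 80 high; origin under its centre. Bystander.
- jar_ochre: Jar of ochre pigment, 52 across, 80 high; origin under its centre. Bystander.
- bottle_white: Cream-white bottle, 48 across, 100 high; origin under its centre. Bystander.
- spatula: Steel spatula 170 long, lying along its own x; origin under its middle. Bystander.
- dish: Shallow glass dish, 90 across, 15 high; origin under its centre. Bystander.
- cell: Used green battery cell standing upright, 14 across, 50 high; origin under its centre. Bystander.
Things that resemble listed ones, but are neither listed nor needed, are in the scene too. What is shaped like the cover but brown or turquoise is not meant.

How it is judged:
On the way:
1. the cover's lip is at least 2 mm inside the slot, under its roof, while the rear end is still raised by more than 3.5 degrees (x of cover_lip in the frame of slot between -0.0095 and -0.002 m and y of cover_lip in the frame of slot between -0.005 and 0.005 m and z of cover_lip in the frame of slot between 0.0005 and 0.0265 m and angle between the z axis of cover and the z axis of meter, either way round above 0.06 rad), for 0.1 s.
At the end, for the whole second after the job is handed in: The cover lies flat (within 0.025 rad) in the bay, its lip at least 3.5 mm inside the slot under the roof, its tongue under the latch, which has sprung forward again (within 1.5 mm), and the cover switch under it is pressed (at least 1.5 mm); the cover is at rest and let go (x of cover_lip in the frame of slot between -0.0095 and -0.0035 m and y of cover_lip in the frame of slot between -0.005 and 0.005 m and z of cover_lip in the frame of slot between 0.0005 and 0.0265 m and y of cover_tail in the frame of slot between -0.005 and 0.005 m and angle between cover_grip's own z axis and vertical below 0.025 rad and value of joint latch below 0.0015 m and value of joint switch above 0.0015 m and linear speed of cover below 0.01 m/s); the robot touches nothing.
It fails at once if cover and meter are pressed together with more than 20 N (contact force between cover and meter above 20 N).
It fails at once if the robot pushes on the meter itself with more than 15 N (contact force between any of the fingers, the arm and meter above 15 N).
It fails at once if another thing on the bench is moved by more than 20 mm (distance of any of mortar, jar_red, jar_ochre, bottle_white, spatula, dish, cell from where it was at the start of the episode above 0.02 m).
It also fails if it takes over 61 s, if anything falls off the work surface, if the arm or the gripper's body presses on something with over 40 N, if the wrist force passes 120 N, or if a joint passes its speed limit or range.

ROBOT

A 7-joint arm with a two-finger parallel gripper is mounted at the origin on the work surface. World frame = base frame: x ahead of the robot, y to its left, z up, the work surface at z = 0. Lengths are in m, angles in rad, forces in N, time in s.
With the tool pointing down it reaches from about 0.4 to 0.85 m from the base axis. Payload 10.4 kg.
Tool frame: the origin (TCP) lies midway between the tips of the shut fingers; the grasp point (between the pads) lies 19 mm behind it (manip.hold_point_z is the distance from the TCP to the grasp point, in m); z points along the fingers, y is the line along which they close (so a half turn about z gives the same grasp; the last joint's range is limited). The gripper opens to 85 mm and grips with 20 to 120 N. Pads are 22 mm wide; open, the fingers measure 114 mm over their backs; the gripper's body (76 mm by 85 mm) begins 54 mm behind the grasp point. The pads swing forward as they close: fully open they stand 13 mm farther back than shut.
Start: joints at [1.323, 0.332, -0.065, 1.46, 0.022, 1.35, -0.088], TCP at [0.139, -0.609, 0.206] pointing down, gripper open.
Joint ranges: [-2.6, 2.6], [-0.5, 2.12], [-1.47, 1.34], [0.16, 2.42], [-1.27, 4.41], [0.06, 2.06], [-2.6, 2.6]. Speed limits (rad/s): [2.22, 2.22, 2.79, 2.79, 3.14, 3.14, 3.14].

INTERFACE

Orientations are given as a unit quaternion [x, y, z, w].
In Python, from workcell import manip, eyes, job gives the robot as it stands.
- The arm moves only by the shell command python3 -m crank 'ROWS' [FORCE]. ROWS is JSON, a list that holds one entry, the list of rows, each a list of 7 numbers: the finger opening in cm, from 0 to 8.54, then the shift along the world's x, y, z in cm, then the turn, a rotation vector about the world's x, y, z in degrees. In form: [[[hand, x, y, z, ax, ay, az], ...]]. A call has 1 to 20 rows; each row shifts and turns the commanded pose from where the row before left it; what a row does not reach is not made up. A row lasts 1/8 s, in which the tool goes at most 62.5 mm and 10.7 degrees, less where a joint would pass 70% of its speed; a pose out of reach is approached as far as the arm can. A call with a gripper value outside its range is refused whole. The fingers move at their own pace and stop on an object; FORCE is the grip in N (left out, the last holds). Time passes only in rows, so rows that do not move let the fingers close. It gives the time, the measured TCP pose, the force, the opening and the grip force at its end, in the units of the state.
- manip.get_obs(): the state, without advancing time (a new reading comes with each control period).
- eyes.camera(name): name is "scene" or "top"; returns (picture, depth): 480x640x3 uint8, red, green, blue; 480x640 float32, m along the optical axis (not along the pixel's ray), 0 where there is no reading.
- eyes.camera_params(name): a dict with "fx", "fy", "cx", "cy" (pixels), "world_from_camera" (4x4, takes a point from camera to world coordinates). Camera axes: x right, y down, z forward; pixel columns grow to the right and rows downward; lengths in m; the calibration is good to about 2 mm. A picture is of the moment at which its call begins. camera_params takes no time and is no camera call.
- job.hand_in(): hands the job in; it is judged then, once.
The state is a dict: "clock": time; "joint_pos": joint angles; "joint_velocities": joint speeds; "tau": joint torques, N m; "position": TCP position; "ee_rot": TCP orientation; "ft_force": force on the tool from outside, world axes, zero at the start; "torque": the same for the moment, N m; "grip_width": opening from 0.0 (shut) to 1.0 (fully open); "grasp_force": force on a finger pad.
Only numpy, scipy, OpenCV 4.12 (cv2) and the standard library are available. Lean on these libraries where they do the work, as an engineer would, in place of code of your own. Each camera call takes 0.05 s, during which the arm holds its last target. There are 200 camera calls.

## Working session

There is one attempt and no reset: what is moved stays moved. The work goes in short steps, Python scripts to look and compute and a shell command to move; the robot and the scene stay as the last step left them, time stands still between calls to the robot, and variables do not carry over. Pictures are saved under pics/ and viewed, at most 10 in all, crops included, and the job is handed in when it is done.

```bash
mkdir -p pics; ls; python3 - <<'E'
from workcell import manip, eyes, job
import cv2, numpy as np
for n in ("scene","top"):
    p,d=eyes.camera(n); cv2.imwrite(f"pics/{n}0.png",p[:,:,::-1]); np.save(f"pics/{n}0.npy",d); np.save(f"pics/{n}0p.npy",p)
    print(n,eyes.camera_params(n))
print(manip.get_obs(), manip.hold_point_z)
E
```

```text
pics
scene {'fx': 485.2399858684784, 'fy': 485.2399858684784, 'cx': 311.5596839070455, 'cy': 240.80389354835876, 'world_from_camera': array([[-0.86794206,  0.33326911, -0.3682503 ,  0.91283216],
       [ 0.49653452,  0.56522245, -0.65876935,  0.66660087],
       [-0.01140414, -0.75462261, -0.65605995,  0.75146495],
       [ 0.        ,  0.        ,  0.        ,  1.        ]])}
top {'fx': 566.7711667910213, 'fy': 566.7711667910213, 'cx': 320.93033764543054, 'cy': 242.79596558148782, 'world_from_camera': array([[ 2.91214190e-02, -9.98770362e-01,  4.01211475e-02,
         5.02710451e-01],
       [-9.99512420e-01, -2.95483881e-02, -1.00902957e-02,
        -7.08439439e-04],
       [ 1.12634036e-02, -3.98077416e-02, -9.99143873e-01,
         1.17048727e+00],
       [ 0.00000000e+00,  0.00000000e+00,  0.00000000e+00,
         1.00000000e+00]])}
{'clock': 0.1, 'joint_pos': array([ 1.32339451,  0.33279761, -0.06466891,  1.46081629,  0.02159564,
        1.34993185, -0.08849703]), 'joint_velocities': array([-0.00202252, -0.00238704,  0.00038387, -0.00075634, -0.00072913,
        0.00058996,  0.00140857]), 'tau': array([ 1.18500291e-03, -6.26749063e+01,  4.89075633e-02, -3.92435610e+01,
        1.62455812e-02,  6.85770123e-03, -3.57213310e-05]), 'position': array([ 0.13921943, -0.60892828,  0.20552195]), 'ee_rot': array([ 9.93689976e-01,  1.12159872e-01, -1.01708175e-04, -6.20789899e-04]), 'ft_force': array([-0.13854649, -0.59126684,  0.05292135]), 'torque': array([-0.07924437,  0.00195435, -0.00849425]), 'grasp_force': 0.0, 'grip_width': 1.0015609288474494} 0.0187
```

View pics/top0.png

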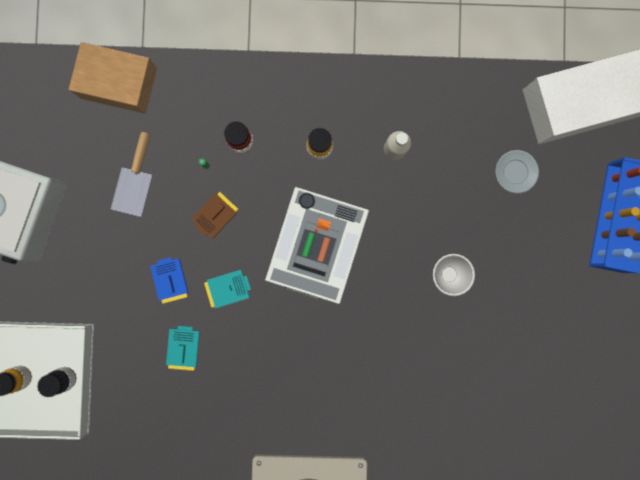

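View pics/scene0.png

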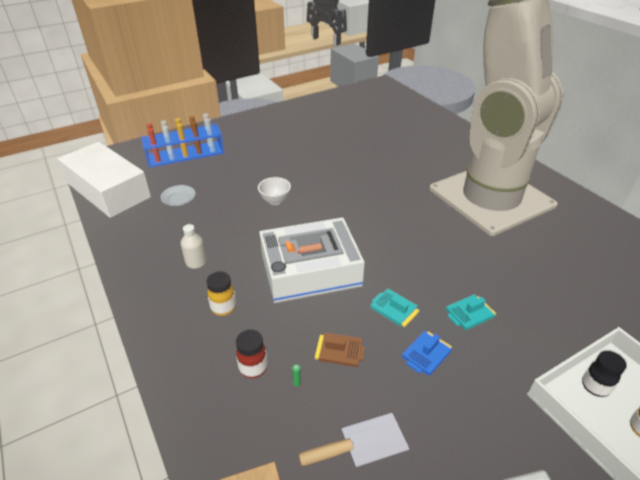

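The top view shows the blue cover at about (169,280), lip toward the image bottom. The white meter is at (317,245), with the orange latch at (323,224) and the black slot rim at (309,268). The other covers are brown and turquoise decoys.

```bash
cat > h.py <<'E'
import numpy as np, cv2
from workcell import manip, eyes, job
def pts(n,d):
    c=eyes.camera_params(n); v,u=np.mgrid[:480,:640]
    P=np.stack([(u-c['cx'])/c['fx']*d,(v-c['cy'])/c['fy']*d,d],-1)
    M=c['world_from_camera']; return P@M[:3,:3].T+M[:3,3]
def ray(n,u,v,z):
    c=eyes.camera_params(n); M=c['world_from_camera']
    r=M[:3,:3]@np.array([(u-c['cx'])/c['fx'],(v-c['cy'])/c['fy'],1]); return M[:3,3]+r*(z-M[2,3])/r[2]
def mask(p,lo,hi):
    return cv2.inRange(cv2.cvtColor(p,cv2.COLOR_RGB2HSV),np.array(lo),np.array(hi))>0
def rect(m):
    cs,_=cv2.findContours(m.astype(np.uint8),cv2.RETR_EXTERNAL,cv2.CHAIN_APPROX_NONE); c=max(cs,key=cv2.contourArea)
    return cv2.minAreaRect(c)
E
python3 - <<'E'
from h import *
for n in("top","scene"):
    p=np.load(f"pics/{n}0p.npy");d=np.load(f"pics/{n}0.npy");P=pts(n,d)
    print(n)
    b=mask(p,(105,120,60),(125,255,255))
    w=np.zeros((480,640),bool)
    if n=="top": w[250:310,140:195]=1
    else: w[325:380,395:460]=1
    b&=w
    Q=P[b]; print("blue",b.sum(),np.percentile(Q[:,2],[1,25,50,75,99]))
    rt=Q[Q[:,2]>0.022]; print("rib pts",len(rt),rt.mean(0), np.linalg.svd(rt[:,:2]-rt[:,:2].mean(0))[2][0] if len(rt)>3 else 0)
    y=mask(p,(20,120,100),(35,255,255))&w
    print("yellow",y.sum(),P[y].mean(0)); 
    print("blue rect",rect(b))
    # meter
    w[:]=0
    if n=="top":
        w[180:310,260:375]=1
        m=(P[...,2]>0.06)&w; r=rect(m); print("meter rect",r,[ray(n,*q,0.073).round(4) for q in cv2.boxPoints(r)])
        o=mask(p,(5,150,120),(15,255,255))&w; o[235:]=0
        print("orange",o.sum(),P[o].mean(0), [ray(n,*q,0.09).round(4) for q in cv2.boxPoints(rect(o))])
        for v in range(200,300,3): print(v,[int(round(1000*z)) for z in P[v,280:356:4,2]])
E
python3 - <<'E'
import cv2,numpy as np
a=cv2.imread('pics/top0.png');s=cv2.imread('pics/scene0.png')
A=cv2.resize(a[185:305,262:372],None,fx=5,fy=5,interpolation=cv2.INTER_CUBIC)[:600,:400+150]
cv2.imwrite('pics/crop0.png',A)
E
```

```text
top
blue 1134 [0.00050398 0.0067069  0.00856051 0.01063553 0.03204657]
rib pts 126 [0.45855061 0.28195752 0.07354651] [ 0.15107938 -0.98852163]
yellow 85 [0.42693743 0.28429569 0.00228025]
blue rect ((168.41177368164062, 277.6470947265625), (39.29076385498047, 30.55948829650879), 75.96376037597656)
meter rect ((315.9917907714844, 245.40985107421875), (80.64768981933594, 100.26277160644531), 18.004159927368164) [array([0.4704, 0.0995, 0.073 ]), array([0.6571, 0.0455, 0.073 ]), array([ 0.613, -0.105,  0.073]), array([ 0.4266, -0.0499,  0.073 ])]
orange 99 [ 0.58074392 -0.01460399  0.10413328] [array([ 0.577 , -0.0023,  0.09  ]), array([ 0.5926, -0.007 ,  0.09  ]), array([ 0.5865, -0.0272,  0.09  ]), array([ 0.5709, -0.0225,  0.09  ])]
200 [3, 2, 3, 75, 72, 72, 74, 75, 73, 71, 76, 69, 75, 70, 72, 1, 1, 2, -3]
203 [3, -3, 1, 68, 73, 70, 73, 75, 75, 73, 73, 71, 76, 74, 76, 71, 72, -3, -1]
206 [2, -6, 75, 1170, 75, 74, 75, 71, 74, 74, 71, 75, 74, 76, 72, 70, 72, 75, 72]
209 [-2, 2, 72, 75, 73, 75, 73, 70, 74, 75, 76, 71, 74, 73, 74, 75, 72, 71, 67]
212 [-6, -2, 71, 70, 80, 69, 66, 77, 79, 
[... 1974 characters left out ...]

287 [0, 1, 63, 74, 71, 73, 76, 71, 77, 75, 71, 72, 74, 78, 73, 72, 1170, 3, -3]
290 [3, 1, 1, 0, 63, 76, 74, 73, 76, 74, 73, 74, 77, 74, 70, 71, 2, 1, 2]
293 [-1, 2, -1, -1, -4, -1, 61, 73, 70, 72, 72, 74, 75, 72, 76, 72, -6, -1, -2]
296 [2, 0, -2, 0, -3, -2, 1, -2, 60, 66, 73, 73, 70, 72, 75, 75, 4, 2, -1]
299 [2, -2, -1, -3, 0, 0, 3, -1, 2, -2, -2, 2, 76, 75, 72, 2, 0, 1, -2]
scene
blue 1261 [7.06158548e-05 7.93620818e-03 9.19610260e-03 1.05929354e-02
 3.05993434e-02]
rib pts 136 [0.46555551 0.301014   0.03888387] [0.77932181 0.62662391]
yellow 6 [0.46191296 0.22368223 0.00126496]
blue rect ((425.75860595703125, 352.89654541015625), (34.54692077636719, 41.6888313293457), 41.6335334777832)
```

View pics/crop0.png

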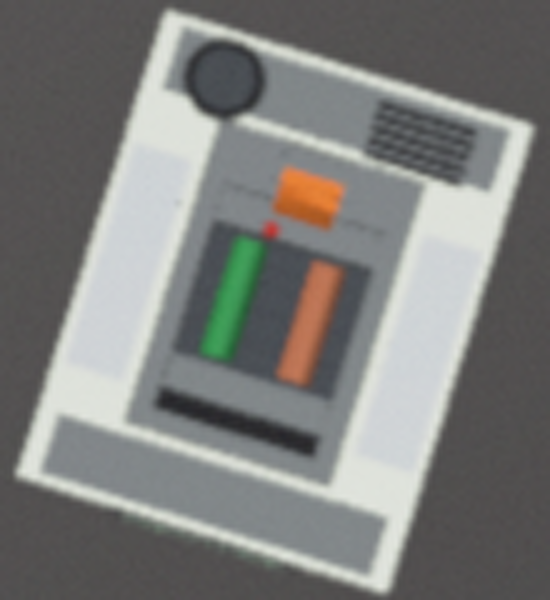

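The crop shows the black slot rim along (155,398)–(320,448) and the dark bay at about (270,310). The red switch is at (270,228) and the orange latch at (310,198). Depth puts the sill at about 69 mm. Next I'll refine the poses.

```bash
python3 - <<'E'
from h import *
from scipy import ndimage as ni
n="top";p=np.load("pics/top0p.npy");d=np.load("pics/top0.npy");P=pts(n,d)
W=lambda v0,v1,u0,u1:np.pad(np.ones((v1-v0,u1-u0),bool),((v0,480-v1),(u0,640-u1)))
hsv=cv2.cvtColor(p,cv2.COLOR_RGB2HSV)
def show(name,m,z):
    b=cv2.boxPoints(rect(m)); q=np.array([ray(n,*x,z)[:2] for x in b]); e=q[1]-q[0];f=q[2]-q[1]
    print(name,m.sum(),"c",q.mean(0).round(4),"L",np.linalg.norm(e).round(4),np.linalg.norm(f).round(4),"ang",np.degrees(np.arctan2(e[1],e[0])).round(1),np.degrees(np.arctan2(f[1],f[0])).round(1),q.round(4).tolist())
show("rim",(hsv[...,2]<45)&W(260,280,290,330),0.079)
bay=(P[...,2]<0.064)&W(224,268,290,345); bay=ni.binary_opening(ni.binary_closing(bay,iterations=2),iterations=3); show("bay",bay,0.069)
ins=(P[...,2]<0.088)&(abs(hsv[...,1].astype(int))<60)&(hsv[...,2]<150)&W(208,285,285,348); ins=ni.binary_opening(ins,iterations=2);show("ins",ins,0.079)
o=mask(p,(5,150,120),(15,255,255))&W(215,235,310,335);show("latch",o,0.085)
r=(mask(p,(0,120,100),(4,255,255))|mask(p,(172,120,100),(180,255,255)))&W(225,237,305,325);print("red",r.sum(),[ray(n,*np.argwhere(r).mean(0)[::-1],0.0715)])
R=np.array([[np.cos(a),np.sin(a)] for a in [np.radians(-16.3)]])[0]
ux=R;uy=np.array([-R[1],R[0]])
L=((P[...,:2]-np.array([.5418,-.0025]))@np.array([ux,uy]).T)
for x0 in np.arange(-0.06,0.07,0.005):
    s=(abs(L[...,0]-x0)<.0025)&(abs(L[...,1])<.027); s2=(abs(L[...,0]-x0)<.0025)&(abs(abs(L[...,1])-.037)<.0025); print(round(x0,3),s.sum(),np.median(P[s][:,2]).round(4),np.median(P[s2][:,2]).round(4))
w=W(250,310,140,195)
b=mask(p,(105,120,60),(125,255,255))&w; y=mask(p,(20,120,100),(35,255,255))&w
show("blue",b,.009);show("all",b|y,.009);show("yellow",y,.004)
c=eyes.camera_params("scene")
t=P[w&b&(P[...,2]>.022)&(P[...,2]<.036)]; print("rib",len(t),np.median(t,0),t.mean(0),np.linalg.svd(t[:,:2]-t[:,:2].mean(0),full_matrices=False)[2][0])
ps=np.load("pics/scene0p.npy");Ps=pts("scene",np.load("pics/scene0.npy"));bs=mask(ps,(105,120,60),(125,255,255))&W(325,380,395,460)
t=Ps[bs&(Ps[...,2]>.022)&(Ps[...,2]<.036)]; print("rib scene",len(t),np.median(t,0))
t=Ps[bs&(Ps[...,2]<.014)];print("plate scene",cv2.minAreaRect(t[:,:2].astype(np.float32)*1000))
A=cv2.resize(p[245:310,135:200,::-1],None,fx=8,fy=8,interpolation=cv2.INTER_CUBIC);cv2.imwrite('pics/crop1.png',A)
E
```

```text
rim 6 c [ 0.4903 -0.0116] L 0.0 0.0 ang 0.0 0.0 [[0.4903, -0.0116], [0.4903, -0.0116], [0.4903, -0.0116], [0.4903, -0.0116]]
bay 917 c [ 0.5397 -0.0018] L 0.0611 0.0645 ang -15.3 -105.4 [[0.5188, 0.0373], [0.5777, 0.0212], [0.5605, -0.0411], [0.5017, -0.0248]]
ins 2407 c [ 0.542  -0.0034] L 0.1207 0.0805 ang -15.9 -106.0 [[0.495, 0.0517], [0.6111, 0.0187], [0.5889, -0.0587], [0.473, -0.0253]]
latch 99 c [ 0.5821 -0.0148] L 0.0164 0.0213 ang -16.7 -106.8 [[0.5773, -0.0023], [0.5931, -0.007], [0.5869, -0.0273], [0.5712, -0.0226]]
red 4 [array([ 5.70418529e-01, -5.68356717e-04,  7.15000000e-02])]
-0.06 68 0.0766 0.0761
-0.055 73 0.0788 0.0792
-0.05 71 0.0786 0.078
-0.045 73 0.0779 0.0791
-0.04 1323 1.1705 0.0787
-0.035 71 0.0688 0.0781
-0.03 69 0.0676 0.079
-0.025 69 0.0463 0.078
-0.02 66 0.0543 0.0777
-0.015 70 0.0495 0.0785
-0.01 68 0.0531 0.0778
-0.005 69 0.0525 0.0789
-0.0 68 0.053 0.078
0.005 69 0.054 0.0787
0.01 68 0.0531 0.0788
0.015 69 0.0534 0.0788
0.02 64 0.0481 0.079
0.025 87 0.0619 0.0791
0.03 70 0.0687 0.0789
0.035 74 0.0703 0.0784
0.04 75 0.0793 0.0777
0.045 73 0.0802 0.0779
0.05 67 0.0798 0.0786
0.055 72 0.0753 0.0782
0.06 62 0.0752 0.0786
0.065 80 0.073 0.0732
blue 1134 c [0.4691 0.2965] L 0.0621 0.0803 ang -74.2 -163.8 [[0.4991, 0.3376], [0.516, 0.2779], [0.439, 0.2555], [0.4222, 0.3151]]
all 1219 c [0.4655 0.2955] L 0.0621 0.0877 ang -74.2 -163.8 [[0.4991, 0.3376], [0.516, 0.2779], [0.4318, 0.2534], [0.4151, 0.313]]
yellow 85 c [0.4271 0.2838] L 0.0528 0.0067 ang -73.6 -163.1 [[0.4228, 0.3101], [0.4377, 0.2594], [0.4314, 0.2575], [0.4164, 0.3081]]
rib 121 [0.4568041  0.29358713 0.02813173] [0.45672582 0.29363793 0.02821838] [-0.96182907 -0.27365094]
rib scene 134 [0.45953912 0.29535782 0.02866611]
plate scene ((471.0685119628906, 298.48309326171875), (80.41167449951172, 61.563209533691406), 15.810968399047852)
```

View pics/crop1.png

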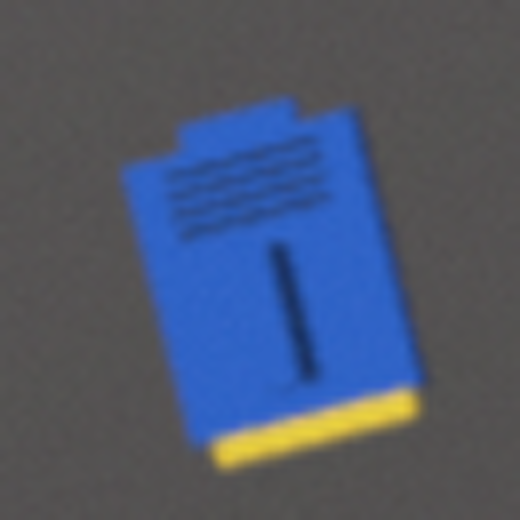

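The cover's lip points toward –x in the world. Its yaw is about +16.2° and the rib is at about (0.457, 0.2935). The meter's yaw is about –16.2°, with the slot at about (0.4995, 0.0096). I'll start moving.

```bash
python3 -m crank '[[[8.5,4.5,3.25,0,0,0,0.3],[8.5,4.5,3.25,0,0,0,0.3],[8.5,4.5,3.25,0,0,0,0.3],[8.5,4.5,3.25,0,0,0,0.3],[8.5,4.5,3.25,0,0,0,0.3],[8.5,4.5,3.25,0,0,0,0.3],[8.5,4.5,3.25,0,0,0,0.3],[8.5,4.5,3.25,0,0,0,0.3],[8.5,-0.36,5.36,0,0,0,0.3],[8.5,-0.36,5.36,0,0,0,0.3],[8.5,-0.36,5.36,0,0,0,0.3],[8.5,-0.36,5.36,0,0,0,0],[8.5,-0.36,5.36,0,0,0,0],[8.5,-0.36,5.36,0,0,0,0],[8.5,-0.36,5.36,0,0,0,0],[8.5,-0.36,5.36,0,0,0,0],[8.5,-0.36,5.36,0,0,0,0],[8.5,-0.36,5.36,0,0,0,0],[8.5,-0.36,5.36,0,0,0,0],[8.5,-0.36,5.36,0,0,0,0]]]' 25
python3 - <<'E'
from h import *
p=np.load("pics/top0p.npy");hsv=cv2.cvtColor(p,cv2.COLOR_RGB2HSV)
v=hsv[...,2].astype(int); print(v[258:282:2,290:330:3])
E
```

```text
clock: 2.6
position: [0.4559, 0.2952, 0.2061]
ee_rot: [0.99, 0.14, 0.0, 0.0]
ft_force: [0.6, 0.3, -0.3]
grip_width: 0.995
grasp_force: 0.0
[[174 136 136 138 133 124  92  85  84 112 188 156  80  87]
 [142 136 137 135 135 136 136 124  98 111 178 136  84 103]
 [138 115 112 134 138 136 137 138 135 126 105  92  83 117]
 [137  92  46  71 111 135 137 138 138 138 135 128 107 129]
 [137  91  53  46  50  71 110 134 137 138 138 137 134 135]
 [136 135 123  85  52  47  47  74 100 132 137 136 134 138]
 [173 140 137 137 124  86  52  49  47  64  96 133 135 137]
 [203 213 179 140 136 137 125 101  57  47  44  60 121 139]
 [139 160 203 216 188 144 138 137 132 106  60  46 130 144]
 [138 137 139 159 202 219 197 147 137 139 133 108 136 164]
 [137 137 137 138 141 157 201 218 196 148 137 137 136 201]
 [138 137 136 139 138 138 139 148 189 218 199 149 137 217]]
```

```bash
python3 -m crank '[[[4,0.08,-0.16,-3.2,0,0,0],[4,0,0,-3.2,0,0,0],[4,0,0,-3.2,0,0,0],[4,0,0,-3.2,0,0,0],[4,0,0,-3.2,0,0,0],[4,0,0,-2,0,0,0],[4,0,0,-1,0,0,0],[4,0,0,-0.4,0,0,0],[4,0,0,0,0,0,0]]]' 25
python3 - <<'E'
from h import *
p,d=eyes.camera("scene"); cv2.imwrite("pics/scene1.png",cv2.resize(p[280:430,330:530,::-1],None,fx=4,fy=4))
n="top";p=np.load("pics/top0p.npy");v=cv2.cvtColor(p,cv2.COLOR_RGB2HSV)[...,2]
m=np.zeros_like(v,bool);m[258:282,292:328]=(v<92)[258:282,292:328]
cs,_=cv2.findContours(m.astype(np.uint8),cv2.RETR_EXTERNAL,cv2.CHAIN_APPROX_NONE)
for c in cs:
    r=cv2.minAreaRect(c); print(r, [ray(n,*q,.079).round(4).tolist() for q in cv2.boxPoints(r)])
E
```

```text
clock: 3.72
position: [0.4573, 0.2926, 0.0128]
ee_rot: [0.99, 0.141, 0.0, -0.0]
ft_force: [0.5, 0.3, -0.1]
grip_width: 0.47
grasp_force: 0.0
((309.0088806152344, 268.9715270996094), (32.92955780029297, 4.3548150062561035), 17.354022979736328) [[0.5, 0.0413, 0.079], [0.5081, 0.0391, 0.079], [0.491, -0.0219, 0.079], [0.4829, -0.0196, 0.079]]
((325.5, 260.5), (5.0, 3.0), 90.0) [[0.5174, -0.0185, 0.079], [0.5176, -0.0243, 0.079], [0.508, -0.0245, 0.079], [0.5078, -0.0188, 0.079]]
((312.5, 259.0), (2.0, 7.0), 90.0) [[0.5166, 0.0104, 0.079], [0.517, -0.0031, 0.079], [0.5131, -0.0032, 0.079], [0.5127, 0.0103, 0.079]]
```

View pics/scene1.png

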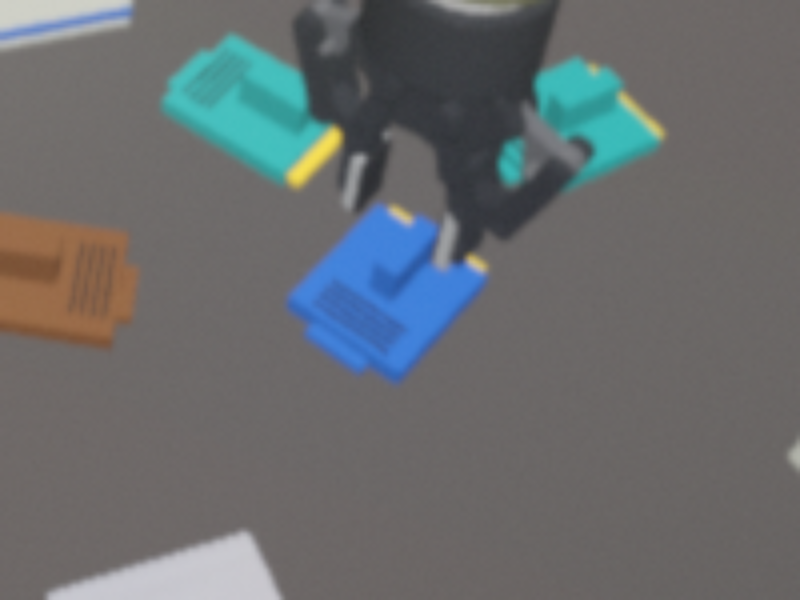

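The open fingers straddle the blue rib, with tips at about (355,205) and (443,265). I'll lower slightly, close and lift.

```bash
python3 -m crank '[[[2.4,0,0,-0.1,0,0,0],[2,0,0.05,-0.05,0,0,0],[1.6,0,0,0,0,0,0],[1.0,0,0,0,0,0,0],[0.6,0,0,0,0,0,0],[0.4,0,0,0,0,0,0],[0.4,0,0,0,0,0,0]]]' 50
python3 -m crank '[[[0.4,0,0,1,0,0,0],[0.4,0,0,3,0,0,0],[0.4,0,0,4,0,0,0],[0.4,0,0,5,0,0,0],[0.4,0,0,5,0,0,0],[0.4,0,0,0,0,0,0],[0.4,0,0,0,0,0,0]]]'
python3 - <<'E'
from h import *
W=lambda v0,v1,u0,u1:np.pad(np.ones((v1-v0,u1-u0),bool),((v0,480-v1),(u0,640-u1)))
for n in("top","scene"):
    p,d=eyes.camera(n);P=pts(n,d); np.save(f"pics/{n}2p.npy",p);np.save(f"pics/{n}2.npy",d)
    w=(P[...,2]>.12)&(P[...,2]<.25)&(abs(P[...,0]-.46)<.1)&(abs(P[...,1]-.29)<.1)
    for nm,m in(("blue",mask(p,(105,120,50),(125,255,255))&w),("yel",mask(p,(20,120,80),(35,255,255))&w)):
        if m.sum()>5:
            r=cv2.boxPoints(rect(m)); q=np.array([ray(n,*x,.18) for x in r]); print(n,nm,m.sum(),np.median(P[m],0).round(4),q[:,:2].round(4).tolist(),P[m][:,2].min())
    if n=="scene": cv2.imwrite("pics/scene2.png",cv2.resize(p[200:400,330:530,::-1],None,fx=3,fy=3))
o=manip.get_obs();print(o['position'],o['ee_rot'],o['ft_force'],o['grip_width'])
E
```

```text
clock: 4.65
position: [0.4569, 0.2928, 0.0107]
ee_rot: [0.99, 0.141, -0.0, 0.0]
ft_force: [0.3, -0.5, -0.4]
grip_width: 0.047
grasp_force: 0.0
clock: 5.52
position: [0.4568, 0.2926, 0.1906]
ee_rot: [0.99, 0.141, 0.0, 0.0]
ft_force: [-0.6, -0.6, 0.0]
grip_width: 0.048
grasp_force: 0.0
[0.45638251 0.2923348  0.18964514] [ 9.90039280e-01  1.40788348e-01 -8.40692110e-04  3.96797810e-04] [ 0.19851992 -0.04136562  0.12168757] 0.04846087642396071
```

View pics/scene2.png

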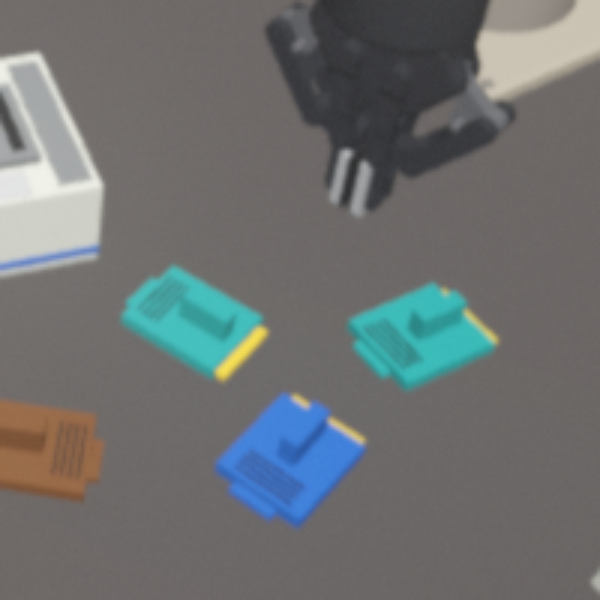

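The fingers closed without catching the rib, and the cover is still on the bench at crop (290,450). I'll check where the TCP projects against the visible tips.

```bash
python3 - <<'E'
from h import *
def proj(n,X):
    c=eyes.camera_params(n);M=c['world_from_camera'];q=M[:3,:3].T@(np.array(X)-M[:3,3]);return (q[0]/q[2]*c['fx']+c['cx'],q[1]/q[2]*c['fy']+c['cy'])
X=[.4564,.2923,.1896]
print("scene tcp",proj("scene",X),"tip seen",(330+347/3,200+212/3)); print("top tcp",proj("top",X))
print("earlier tcp",proj("scene",[.4573,.2926,.0128]),"seen mid",(330+399/4,280+235/4))
print("rib pred",proj("scene",[.4567,.2935,.019]), proj("top",[.4567,.2935,.019]))
for n in("top","scene"):
    p=np.load(f"pics/{n}2p.npy");d=np.load(f"pics/{n}2.npy");P=pts(n,d)
    w=(abs(P[...,0]-.46)<.08)&(abs(P[...,1]-.29)<.08)&(P[...,2]<.04)
    m=mask(p,(105,120,50),(125,255,255))&w;r=rect(m);print(n,m.sum(),r,[ray(n,*q,.009)[:2].round(4).tolist() for q in cv2.boxPoints(r)])
    t=P[m&(P[...,2]>.022)&(P[...,2]<.036)];print(len(t),np.median(t,0))
    w=(abs(P[...,0]-.46)<.1)&(abs(P[...,1]-.29)<.1)&(P[...,2]>.1)&(P[...,2]<.4)
    if w.any(): print("finger",w.sum(),P[w][np.argsort(P[w][:,2])[:40]].mean(0))
cv2.imwrite("pics/top2.png",cv2.resize(np.load("pics/top2p.npy")[220:320,110:230,::-1],None,fx=5,fy=5))
E
```

```text
scene tcp (np.float64(445.81220695702086), np.float64(278.1709176962553)) tip seen (445.6666666666667, 270.6666666666667)
top tcp (np.float64(143.5225815618183), np.float64(287.33788962953054))
earlier tcp (np.float64(429.3118513478727), np.float64(345.65743096448125)) seen mid (429.75, 338.75)
rib pred (np.float64(430.3830743900712), np.float64(343.8068623962133)) (np.float64(168.3774765204413), np.float64(283.9048348397206))
top 987 ((168.41177368164062, 277.6470947265625), (39.29076385498047, 30.55948829650879), 75.96376037597656) [[0.4991, 0.3376], [0.516, 0.2779], [0.439, 0.2555], [0.4222, 0.3151]]
117 [0.45677631 0.29395448 0.02823428]
finger 846 [0.4578915  0.26709739 0.2681273 ]
scene 1255 ((425.75860595703125, 352.89654541015625), (34.54692077636719, 41.6888313293457), 41.6335334777832) [[0.5191, 0.2825], [0.4287, 0.2518], [0.4226, 0.3177], [0.5096, 0.3435]]
136 [0.46020176 0.29556869 0.02880456]
finger 4936 [0.46562514 0.29408556 0.22011314]
```

View pics/top2.png

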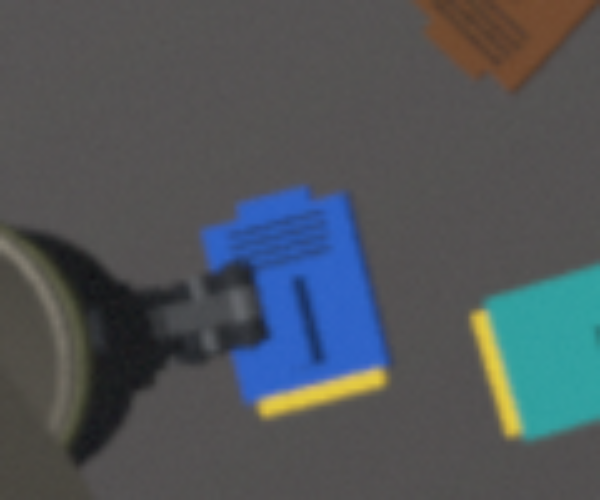

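```bash
python3 - <<'E'
from h import *
P=pts("scene",np.load("pics/scene2.npy"));p=np.load("pics/scene2p.npy")
for v in range(255,282,2): print(v,[(round(x[2],3) if x[2]<.5 else 9) for x in P[v,436:462:2]])
w=(P[...,2]>.15)&(P[...,2]<.3)&(abs(P[...,0]-.46)<.05)&(abs(P[...,1]-.29)<.05);w[275:]=0;v,u=np.nonzero(w)
for vv in range(262,276,2): print(vv,P[vv,w[vv]].mean(0) if w[vv].any() else None)
E
```

```text
255 [np.float64(-0.001), np.float64(-0.001), np.float64(0.237), np.float64(0.243), np.float64(0.245), np.float64(0.247), np.float64(0.243), np.float64(0.249), np.float64(0.252), np.float64(0.256), np.float64(0.256), np.float64(0.255), np.float64(0.257)]
257 [np.float64(0.001), np.float64(0.001), np.float64(0.232), np.float64(0.238), np.float64(0.241), np.float64(0.24), np.float64(0.235), np.float64(0.245), np.float64(0.249), np.float64(0.247), np.float64(0.25), np.float64(0.252), np.float64(0.244)]
259 [np.float64(0.002), np.float64(0.228), np.float64(0.228), np.float64(0.233), np.float64(0.235), np.float64(0.236), np.float64(0.241), np.float64(0.243), np.float64(0.245), np.float64(0.244), np.float64(0.246), np.float64(0.245), np.float64(0.241)]
261 [np.float64(0.001), np.float64(-0.0), np.float64(0.226), np.float64(0.229), np.float64(0.233), np.float64(0.229), np.float64(0.236), np.float64(0.239), np.float64(0.239), np.float64(0.24), np.float64(0.239), np.float64(0.24), np.float64(0.235)]
263 [9, np.float64(0.001), np.float64(0.223), np.float64(0.227), np.float64(0.228), np.float64(
[... 1877 characters left out ...]
4(0.001)]
279 [np.float64(-0.001), np.float64(0.0), np.float64(0.003), np.float64(0.004), np.float64(0.0), np.float64(0.0), np.float64(-0.0), np.float64(0.001), np.float64(0.001), np.float64(0.002), np.float64(0.0), np.float64(0.0), np.float64(0.002)]
281 [np.float64(0.0), np.float64(0.001), np.float64(-0.001), np.float64(0.001), np.float64(0.001), np.float64(-0.001), np.float64(0.001), np.float64(0.001), np.float64(0.001), 9, np.float64(0.001), np.float64(0.001), np.float64(0.002)]
262 [0.46331311 0.29746789 0.23311176]
264 [0.46323371 0.29832904 0.22951662]
266 [0.4646845  0.29856152 0.22612601]
268 [0.46383347 0.30035665 0.2228937 ]
270 [0.46394534 0.30103585 0.21918169]
272 None
274 None
```

The depth shows the real tips about 25 mm above the reported TCP, which explains the miss. I'll go lower, guarded by the force reading.

```bash
python3 -m crank '[[[3.5,0.03,0.12,-4,0,0,0],[3.5,0,0,-5,0,0,0],[3.5,0,0,-4,0,0,0],[3.5,0,0,-4,0,0,0],[3.5,0,0,-1.5,0,0,0],[3.0,0,0,-0.5,0,0,0],[3.0,0,0,-0.3,0,0,0],[3.0,0,0,0,0,0,0]]]' 50
python3 -m crank '[[[3.0,0,0,-0.2,0,0,0],[2.6,0,0,-0.2,0,0,0],[2.6,0,0,0,0,0,0]]]'
python3 -m crank '[[[2.6,0,0,-0.2,0,0,0],[2.6,0,0,0,0,0,0]]]'
```

```text
clock: 6.62
position: [0.4579, 0.2943, -0.0014]
ee_rot: [0.99, 0.141, 0.001, -0.0]
ft_force: [0.6, 0.1, -0.7]
grip_width: 0.351
grasp_force: 0.0
clock: 7.0
position: [0.4572, 0.2939, -0.0063]
ee_rot: [0.99, 0.141, 0.0, 0.0]
ft_force: [0.5, 0.2, 0.6]
grip_width: 0.304
grasp_force: 0.0
clock: 7.25
position: [0.4571, 0.294, -0.0084]
ee_rot: [0.99, 0.141, -0.0, 0.0]
ft_force: [0.5, 0.4, -0.5]
grip_width: 0.307
grasp_force: 0.0
```

```bash
python3 -m crank '[[[2.0,0,0,-0.2,0,0,0],[2.0,0,0,-0.2,0,0,0],[1.5,0,0,0,0,0,0],[1.0,0,0,0,0,0,0],[0.5,0,0,0,0,0,0],[0.5,0,0,0,0,0,0],[0.5,0,0,0,0,0,0]]]' 50
```

```text
clock: 8.12
position: [0.4572, 0.2941, -0.0122]
ee_rot: [0.99, 0.141, 0.0, 0.0]
ft_force: [-0.6, 0.1, 1.1]
grip_width: 0.13
grasp_force: 49.8
```

The rib is gripped at 49.8 N. I'll lift, carry it over the meter, turn by –32.3° and raise the rear 16°.

```bash
python3 -m crank '[[[0.5,0,0,1,0,0,0],[0.5,0,0,3,0,0,0],[0.5,0,0,5,0,0,0],[0.5,0,0,5,0,0,0],[0.5,0,0,3.2,0,0,0],[0.5,1.05,-3.71,0,0,0,-5.4],[0.5,1.05,-3.71,0,0,0,-5.4],[0.5,1.05,-3.71,0,0,0,-5.4],[0.5,1.05,-3.71,0,0,0,-5.4],[0.5,1.05,-3.71,0,0,0,-5.4],[0.5,1.05,-3.71,0,0,0,-5.3],[0.5,1.05,-3.71,0,0,0,0],[0.5,1.05,-3.71,0,0,0,0],[0.5,0,0,0,-1.49,-5.12,0],[0.5,0,0,0,-1.49,-5.12,0],[0.5,0,0,0,-1.49,-5.12,0],[0.5,0,0,0,0,0,0],[0.5,0,0,0,0,0,0]]]'
cat > look.py <<'E'
from h import *
from scipy.spatial.transform import Rotation as R
import sys
tag=sys.argv[1]; o=manip.get_obs(); T=o['position'];Q=R.from_quat(o['ee_rot'])
print(T.round(4),"toolx",Q.apply([1,0,0]).round(3),"f",o['ft_force'].round(2),"g",o['grasp_force'])
for n in("top","scene"):
    p,d=eyes.camera(n);P=pts(n,d);np.save(f"pics/{n}{tag}p.npy",p);np.save(f"pics/{n}{tag}.npy",d)
    w=(P[...,2]>.06)&(P[...,2]<.25)&(abs(P[...,0]-.53)<.09)&(abs(P[...,1])<.09)
    for nm,m in(("blue",mask(p,(105,120,50),(125,255,255))&w),("yel",mask(p,(20,120,80),(35,255,255))&w)):
        if m.sum()>5:
            X=P[m]; L=Q.inv().apply(X-T)*1000
            print(n,nm,len(X),"world med",np.median(X,0).round(4),"tool-frame 5/50/95%",np.percentile(L,[3,50,97],axis=0).round(1).tolist())
E
python3 look.py 3
python3 - <<'E'
import cv2,numpy as np
a=np.load('pics/scene3p.npy')[150:300,230:400,::-1]; cv2.imwrite('pics/c3.png',cv2.resize(a,None,fx=4,fy=4))
E
```

```text
clock: 10.38
position: [0.5416, -0.0029, 0.1604]
ee_rot: [0.981, -0.139, 0.137, 0.02]
ft_force: [0.7, 0.2, -0.8]
grip_width: 0.128
grasp_force: 49.6
[ 0.5416 -0.0029  0.1604] toolx [ 0.924 -0.267  0.275] f [ 0.67  0.24 -0.79] g 49.646726846694946
top blue 923 world med [ 0.561  -0.0113  0.1884] tool-frame 5/50/95% [[2.3, -26.3, -40.0], [27.3, 1.8, -20.6], [51.1, 29.6, -14.9]]
scene blue 661 world med [0.5583 0.0057 0.1872] tool-frame 5/50/95% [[-19.3, -30.4, -37.6], [21.9, -11.3, -20.9], [51.6, 25.8, -13.1]]
```

View pics/c3.png

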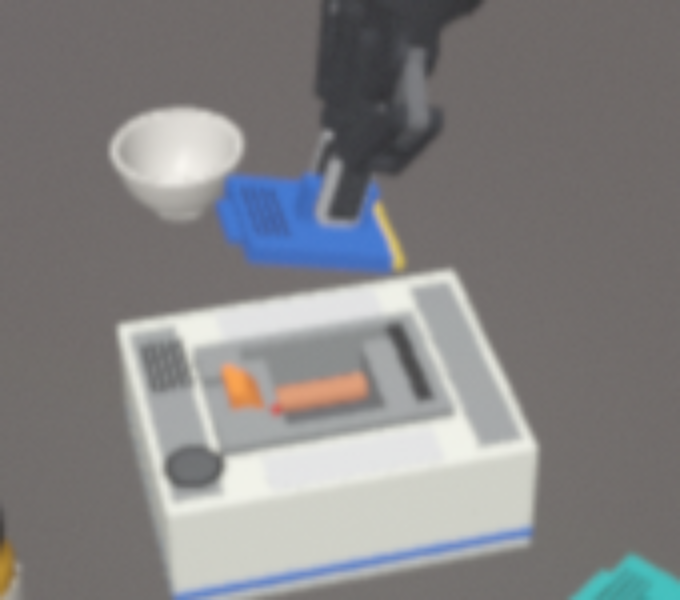

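The cover hangs rear-up above the meter: rear at crop (225,210), lip at (392,235), with the bay below it at (320,375). I'll measure lateral and longitudinal alignment in each camera separately.

```bash
python3 - <<'E'
from h import *
from scipy.spatial.transform import Rotation as R
T=np.array([.5416,-.0029,.1604]);Q=R.from_quat([.981,-.139,.137,.02])
a=np.radians(-16.2);ux=np.array([np.cos(a),np.sin(a)]);uy=np.array([-ux[1],ux[0]]);S=np.array([.4995,.0092])
loc=lambda X:np.stack([(X[:,:2]-S)@ux,(X[:,:2]-S)@uy,X[:,2]],1)*1000
for n in("top","scene"):
    p=np.load(f"pics/{n}3p.npy");P=pts(n,np.load(f"pics/{n}3.npy"))
    X=P[mask(p,(105,120,50),(125,255,255))&(P[...,2]>.12)&(P[...,2]<.25)&(abs(P[...,0]-.54)<.1)&(abs(P[...,1])<.1)]
    L=Q.inv().apply(X-T)*1000
    k=abs(L[:,2]+20.6)<3.5
    for x0 in(25,33,41): 
        s=k&(abs(L[:,0]-x0)<4); M=loc(X[s]); print(n,x0,s.sum(),"tool y",np.percentile(L[s,1],[2,98]).round(1),"slot y",np.percentile(M[:,1],[2,98]).round(1))
    s=k&(abs(L[:,1])<12)&(L[:,0]>15);print("tail x",np.percentile(L[s,0],[95,99]));s=k&(L[:,0]>15);A=np.c_[L[s][:,:2],np.ones(s.sum())];print("plane slopes",np.linalg.lstsq(A,L[s,2],rcond=None)[0])
    p=np.load(f"pics/{n}0p.npy");P=pts(n,np.load(f"pics/{n}0.npy"));C=loc(P.reshape(-1,3)).reshape(480,640,3)
    near=(abs(C[...,0]-41)<60)&(abs(C[...,1])<45)&(C[...,2]>55)
    for nm,m,z in(("orange",mask(p,(5,180,120),(14,255,255))&(C[...,0]>70),.082),("red",(mask(p,(0,150,100),(3,255,255))|mask(p,(170,120,100),(180,255,255)))&(abs(C[...,0]-71)<6),.072)):
        m=m&near; 
        if m.any(): v,u=np.nonzero(m); q=loc(np.array([ray(n,a,b,z) for a,b in zip(u,v)])); print(n,nm,m.sum(),"mean",q.mean(0).round(1),"rng",q.min(0).round(1),q.max(0).round(1), "depth mean",C[m].mean(0).round(1))
    # bay side walls from height step in depth, x 20..60
    for y0 in np.arange(-40,41,2):
        s=near&(abs(C[...,0]-40)<18)&(abs(C[...,1]-y0)<1); print((int(y0),int(np.median(C[s][:,2])) if s.any() else None),end=' ')
    print()
    for x0 in np.arange(-14,100,3):
        s=near&(abs(C[...,0]-x0)<1.5)&(abs(C[...,1]-20)<8); print((int(x0),round(float(np.median(C[s][:,2])),1) if s.any() else None),end=' ')
    print()
    v=cv2.cvtColor(p,cv2.COLOR_RGB2HSV)[...,2]
    vv,uu=np.nonzero(v<75); q=loc(np.array([ray(n,a,b,.079) for a,b in zip(uu,vv)])); s=(abs(q[:,0]+5)<12)&(abs(q[:,1])<38); print(n,"rim",s.sum(),np.percentile(q[s],[3,50,97],axis=0).round(1).tolist())
E
```

```text
top 25 147 tool y [-27.   30.2] slot y [-30.   27.2]
top 33 141 tool y [-26.8  29.7] slot y [-29.5  27. ]
top 41 142 tool y [-26.8  29.2] slot y [-29.  27.]
tail x [46.91045469 51.73649573]
plane slopes [ 3.65958601e-03 -2.94852297e-03 -2.06931146e+01]
top orange 78 mean [86.4 -0.1 82. ] rng [ 79.2 -10.1  82. ] [93.3 10.1 82. ] depth mean [86.4 -0.2 82.5]
top red 3 mean [70.6 10.  72. ] rng [69.6  9.2 72. ] [72. 11. 72.] depth mean [70.7 10.  70.9]
(-40, 78) (-38, 77) (-36, 78) (-34, 78) (-32, 77) (-30, None) (-28, None) (-26, None) (-24, None) (-22, 56) (-20, 57) (-18, 59) (-16, 59) (-14, 59) (-12, 58) (-10, 57) (-8, None) (-6, None) (-4, None) (-2, None) (0, None) (2, None) (4, None) (6, None) (8, None) (10, 55) (12, 57) (14, 59) (16, 58) (18, 59) (20, 58) (22, 57) (24, 56) (26, None) (28, None) (30, None) (32, 69) (34, 77) (36, 78) (38, 78) (40, 78) 
(-14, 78.7) (-11, 79.7) (-8, 79.7) (-5, 79.7) (-2, 78.3) (1, 70.1) (4, 67.9) (7, 69.1) (10, 68.4) (13, 69.3) (16, 67.7) (19, 57.8) (22, 59.2) (25, 57.6) (28, 57.6) (31, 58.5) (34, 59.4) (37, 58.3) (40, 57.8) (43, 59.1) (46, 58.6) (49,
[... 866 characters left out ...]
e) (28, None) (30, None) (32, 78) (34, 79) (36, 79) (38, 79) (40, 76) 
(-14, 79.3) (-11, 79.7) (-8, 79.2) (-5, 80.0) (-2, 79.1) (1, 74.0) (4, 70.3) (7, 70.2) (10, 70.7) (13, 70.0) (16, 67.4) (19, None) (22, None) (25, None) (28, None) (31, None) (34, None) (37, None) (40, None) (43, None) (46, None) (49, None) (52, None) (55, None) (58, None) (61, None) (64, None) (67, None) (70, 69.7) (73, 69.5) (76, 69.5) (79, 70.2) (82, 78.4) (85, 79.4) (88, 81.0) (91, 80.1) (94, 80.9) (97, 80.0) Traceback (most recent call last):
  File "<stdin>", line 27, in <module>
  File "h.py", line 8, in ray
    c=eyes.camera_params(n); M=c['world_from_camera']
ValueError: time passes only in moves, steps and waits
```

```bash
python3 - <<'E'
from h import *
a=np.radians(-16.2);ux=np.array([np.cos(a),np.sin(a)]);uy=np.array([-ux[1],ux[0]]);S=np.array([.4995,.0092])
C={n:eyes.camera_params(n) for n in("top","scene")}
def rl(n,u,v,z):
    c=C[n];M=c['world_from_camera'];r=M[:3,:3]@np.stack([(u-c['cx'])/c['fx'],(v-c['cy'])/c['fy'],np.ones_like(u,float)]);X=(M[:3,3:]+r*(z-M[2,3])/r[2]).T
    return np.stack([(X[:,:2]-S)@ux,(X[:,:2]-S)@uy],1)*1000
p=np.load("pics/scene0p.npy"); h=cv2.cvtColor(p,cv2.COLOR_RGB2HSV)
v,u=np.mgrid[200:300,250:380]; v=v.ravel();u=u.ravel();H=h[v,u]
for nm,k,z in(("red",((H[:,0]<4)|(H[:,0]>170))&(H[:,1]>150),.071),("orange",(H[:,0]>5)&(H[:,0]<14)&(H[:,1]>200),.083),("dark",H[:,2]<60,.079)):
    q=rl("scene",u[k],v[k],z); s=(abs(q[:,1])<40)&(q[:,0]>(-15 if nm=="dark" else 60))&(q[:,0]<(12 if nm=="dark" else 100)); q=q[s]
    print(nm,len(q),q.mean(0).round(1),np.percentile(q,[3,97],axis=0).round(1).tolist())
E
```

```text
<stdin>:11: RuntimeWarning: Mean of empty slice.
  ret = um.true_divide(
Traceback (most recent call last):
IndexError: index -1 is out of bounds for axis 0 with size 0
```

```bash
python3 - <<'E'
from h import *
a=np.radians(-16.2);ux=np.array([np.cos(a),np.sin(a)]);uy=np.array([-ux[1],ux[0]]);S=np.array([.4995,.0092])
c=eyes.camera_params("scene")
def rl(u,v,z):
    M=c['world_from_camera'];r=M[:3,:3]@np.stack([(u-c['cx'])/c['fx'],(v-c['cy'])/c['fy'],np.ones_like(u,float)]);X=(M[:3,3:]+r*(z-M[2,3])/r[2]).T
    return np.stack([(X[:,:2]-S)@ux,(X[:,:2]-S)@uy],1)*1000
p=np.load("pics/scene3p.npy"); h=cv2.cvtColor(p,cv2.COLOR_RGB2HSV)
v,u=np.mgrid[200:300,250:380]; v=v.ravel();u=u.ravel();H=h[v,u].astype(int);G=p[v,u].astype(int)
for nm,k,z in(("red",((H[:,0]<6)|(H[:,0]>170))&(H[:,1]>140),.071),("orange",(H[:,0]>=6)&(H[:,0]<14)&(H[:,1]>170),.083),("dark",H[:,2]<80,.079)):
    q=rl(u[k],v[k],z); s=(abs(q[:,1])<45)&(q[:,0]>(-15 if nm=="dark" else 62))&(q[:,0]<(12 if nm=="dark" else 105)); q=q[s]
    print(nm,k.sum(),len(q)); 
    if len(q): print(q.mean(0).round(1),np.percentile(q,[3,97],axis=0).round(1).tolist())
# edge picks from the view: red, rim corners
e=np.array([[277,408],[390,325],[405,322],[430,395],[413,402],[225,365],[252,405]])/4+[230,150]
print(rl(e[:,0],e[:,1],np.array([.071]+[.079]*4+[.085,.080])).round(1).tolist())
E
```

```text
red 0 0
orange 2 2
[88.3 10.1] [[85.1, 9.4], [91.4, 10.8]]
dark 43 20
[-3.3 -0.2] [[-4.5, -20.9], [-2.0, 22.3]]
[[70.5, 12.1], [-1.3, -29.2], [-9.8, -29.6], [-6.8, 30.6], [3.2, 33.6], [92.7, -12.1], [84.4, 16.4]]
```

Cover and bay agree laterally to within about 0.5 mm in both cameras. I'll descend onto the sill with the lip about 8 mm behind the rim, guarded by force.

```bash
python3 -m crank '[[[0.5,0.01,0.03,-1.5,0,0,0],[0.5,0,0,-1.8,0,0,0],[0.5,0,0,-1.8,0,0,0],[0.5,0,0,-1.5,0,0,0],[0.5,0,0,-1.0,0,0,0],[0.5,0,0,-0.5,0,0,0],[0.5,0,0,0,0,0,0],[0.5,0,0,0,0,0,0]]]'
python3 -m crank '[[[0.5,0,0,-0.2,0,0,0],[0.5,0,0,-0.2,0,0,0],[0.5,0,0,0,0,0,0]]]'
python3 -m crank '[[[0.5,0,0,-0.2,0,0,0],[0.5,0,0,-0.1,0,0,0],[0.5,0,0,0,0,0,0]]]'
```

```text
clock: 11.48
position: [0.5418, -0.0025, 0.0793]
ee_rot: [0.98, -0.139, 0.138, 0.02]
ft_force: [-0.1, 0.2, -0.7]
grip_width: 0.124
grasp_force: 49.6
clock: 11.85
position: [0.5412, -0.0025, 0.0746]
ee_rot: [0.981, -0.139, 0.138, 0.02]
ft_force: [-0.5, -0.7, -0.2]
grip_width: 0.123
grasp_force: 49.6
clock: 12.22
position: [0.5413, -0.0025, 0.0716]
ee_rot: [0.981, -0.139, 0.138, 0.02]
ft_force: [-0.2, 0.6, -2.1]
grip_width: 0.125
grasp_force: 49.6
```

```bash
for i in 1 2; do python3 -m crank '[[[0.5,0,0,-0.1,0,0,0],[0.5,0,0,0,0,0,0],[0.5,0,0,0,0,0,0]]]' | grep -E 'pos|ft'; done
python3 - <<'E'
from h import *
p,d=eyes.camera("scene");cv2.imwrite("pics/c4.png",cv2.resize(p[170:290,240:390,::-1],None,fx=5,fy=5))
E
```

```text
position: [0.5413, -0.0025, 0.0708]
ft_force: [-0.2, -0.2, -0.2]
position: [0.5414, -0.0024, 0.0697]
ft_force: [0.1, 0.0, -0.8]
```

View pics/c4.png

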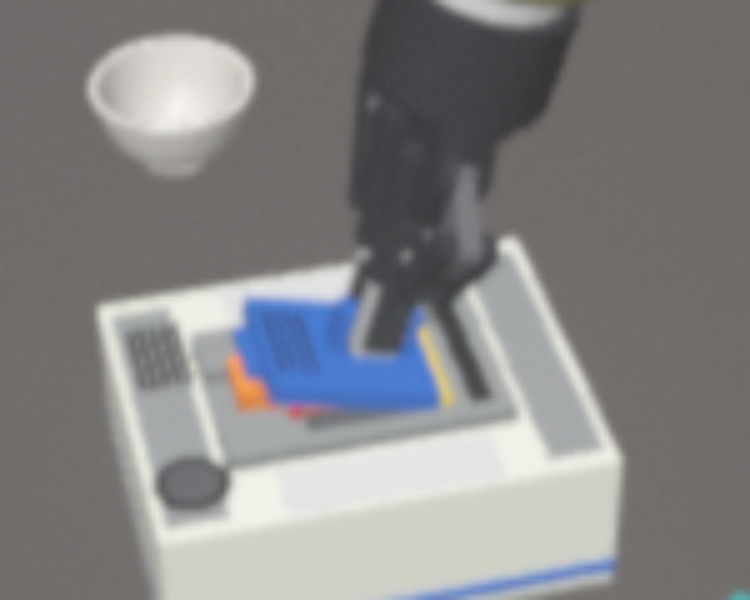

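The cover sits rear-up over the bay, with the yellow lip at crop (440,370) just behind the black rim at (465,350). I'll keep lowering in small steps.

```bash
for i in 1 2; do python3 -m crank '[[[0.5,0,0,-0.1,0,0,0],[0.5,0,0,0,0,0,0],[0.5,0,0,0,0,0,0]]]' | grep -E 'pos|ft'; done;  python3 -m crank '[[[0.5,0,0,-0.05,0,0,0],[0.5,0,0,0,0,0,0],[0.5,0,0,0,0,0,0]]]' | grep -E 'pos|ft'
```

```text
position: [0.5413, -0.0025, 0.0687]
ft_force: [-0.7, 1.1, -0.3]
position: [0.5413, -0.0025, 0.0677]
ft_force: [0.5, 0.1, -1.2]
position: [0.5413, -0.0025, 0.0672]
ft_force: [-0.2, 0.3, -0.7]
```

```bash
python3 -m crank '[[[0.5,0,0,-0.05,0,0,0],[0.5,0,0,0,0,0,0],[0.5,0,0,0,0,0,0]]]' | grep -E 'pos|ft'
```

```text
position: [0.5413, -0.0025, 0.0667]
ft_force: [0.1, -0.1, -1.0]
```

```bash
for i in 1 2 3; do python3 -m crank '[[[0.5,0,0,-0.05,0,0,0],[0.5,0,0,0,0,0,0],[0.5,0,0,0,0,0,0]]]' | grep -E 'pos|ft'; done
```

```text
position: [0.5415, -0.0025, 0.0664]
ft_force: [-1.0, 0.5, 0.4]
position: [0.5416, -0.0025, 0.0662]
ft_force: [-2.4, -1.0, 6.1]
position: [0.5418, -0.0025, 0.066]
ft_force: [-3.6, -0.5, 9.7]
```

The floor is felt at TCP z of about 0.0663. I'll back off and slide forward into the slot.

```bash
python3 -m crank '[[[0.5,0,0,0.14,0,0,0],[0.5,0,0,0,0,0,0],[0.5,-0.29,0.08,0,0,0,0],[0.5,-0.29,0.08,0,0,0,0],[0.5,-0.29,0.08,0,0,0,0],[0.5,0,0,0,0,0,0],[0.5,0,0,0,0,0,0]]]' | grep -E 'pos|ft'
for i in 1 2; do python3 -m crank '[[[0.5,-0.1,0.03,0,0,0,0],[0.5,0,0,0,0,0,0],[0.5,0,0,0,0,0,0]]]' | grep -E 'pos|ft'; done
```

```text
position: [0.5326, -0.0001, 0.0666]
ft_force: [0.6, -0.5, -1.6]
position: [0.5316, 0.0002, 0.0666]
ft_force: [-0.6, 0.2, -1.5]
position: [0.5306, 0.0005, 0.0666]
ft_force: [-0.8, 0.4, -0.4]
```

```bash
for i in 1 2 3 4; do python3 -m crank '[[[0.5,-0.05,0.015,0,0,0,0],[0.5,0,0,0,0,0,0],[0.5,0,0,0,0,0,0]]]' | grep -E 'pos|ft'; done
```

```text
position: [0.5301, 0.0007, 0.0666]
ft_force: [-0.0, 1.2, -1.0]
position: [0.5296, 0.0008, 0.0666]
ft_force: [-0.3, 0.2, -1.2]
position: [0.5294, 0.0009, 0.0668]
ft_force: [2.5, -0.8, -0.7]
position: [0.5293, 0.001, 0.067]
ft_force: [4.8, -1.4, -2.6]
```

The lip is about 4 mm inside with a 16° tilt, touching the rim gently. I'll pivot down in 3° steps about the lip.

```bash
for i in 1 2; do python3 -m crank '[[[0.5,-0.02,0.005,-0.09,0.42,1.44,0],[0.5,-0.02,0.005,-0.09,0.42,1.44,0],[0.5,0,0,0,0,0,0],[0.5,0,0,0,0,0,0]]]' | grep -E 'pos|ft|rot'; done
```

```text
position: [0.5287, 0.0011, 0.0652]
ee_rot: [0.984, -0.139, 0.113, 0.016]
ft_force: [4.5, -2.1, 2.1]
position: [0.528, 0.0013, 0.0631]
ee_rot: [0.986, -0.14, 0.087, 0.012]
ft_force: [4.6, -1.5, 1.7]
```

```bash
python3 -m crank '[[[0.5,-0.02,0.005,-0.1,0.42,1.44,0],[0.5,-0.02,0.005,-0.1,0.42,1.44,0],[0.5,0,0,0,0,0,0],[0.5,0,0,0,0,0,0]]]' | grep -E 'pos|ft|rot'; python3 -m crank '[[[0.5,-0.05,0.015,-0.06,0.28,0.96,0],[0.5,0,0,0,0,0,0],[0.5,0,0,0,0,0,0]]]' | grep -E 'pos|ft|rot'
```

```text
position: [0.5273, 0.0014, 0.0608]
ee_rot: [0.988, -0.14, 0.06, 0.009]
ft_force: [3.9, -1.1, 1.0]
position: [0.5269, 0.0015, 0.0604]
ee_rot: [0.989, -0.14, 0.052, 0.007]
ft_force: [4.1, -2.8, 0.1]
```

The tilt is about 6° and the lip about 5.6 mm inside. I'll release the rib, rise, level the tool, close the fingers and move over the thumb pad.

```bash
python3 -m crank '[[[1.8,0,0,0,0,0,0],[2.6,0,0,0,0,0,0],[3.2,0,0,0,0,0,0],[3.2,0,0,0,0,0,0],[3.2,0,0,0.5,0,0,0],[3.2,0,0,2,0,0,0],[3.2,0,0,2.5,0,0,0],[2,0,0,1,0.84,2.88,0],[1,0,0,0,0.84,2.88,0],[0,1.0,-0.3,0,0,0,0],[0,1.0,-0.3,0,0,0,0],[0,1.0,-0.3,0,0,0,0],[0,0,0,0,0,0,0],[0,0,0,0,0,0,0]]]' 40 
python3 - <<'E'
from h import *
from scipy.spatial.transform import Rotation as R
a=np.radians(-16.2);ux=np.array([np.cos(a),np.sin(a)]);uy=np.array([-ux[1],ux[0]]);S=np.array([.4995,.0092])
o=manip.get_obs();print(o['position'],R.from_quat(o['ee_rot']).apply([1,0,0]))
for n in("scene","top"):
    p,d=eyes.camera(n);P=pts(n,d)
    m=mask(p,(105,120,50),(125,255,255))&(P[...,2]>.06)&(P[...,2]<.13)&(abs(P[...,0]-.53)<.1)&(abs(P[...,1])<.08);X=P[m]
    L=np.stack([(X[:,:2]-S)@ux,(X[:,:2]-S)@uy,X[:,2]],1)*1000
    print(n,len(L),np.percentile(L,[2,50,98],axis=0).round(1).tolist()); k=(L[:,0]>52)&(L[:,0]<74)&(L[:,2]<95)
    for x0 in(10,35,50,60,70): 
        s=abs(L[:,0]-x0)<4
        if s.sum()>5: print(x0,s.sum(),"z",np.median(L[s,2]).round(1),"y",np.percentile(L[s,1],[3,97]).round(1))
    if n=="scene":cv2.imwrite("pics/c5.png",cv2.resize(p[170:290,240:390,::-1],None,fx=5,fy=5))
E
```

```text
clock: 22.4
position: [0.5567, -0.0072, 0.1203]
ee_rot: [0.99, -0.14, -0.0, -0.0]
ft_force: [0.2, 0.6, -0.5]
grip_width: -0.004
grasp_force: 0.0
[ 0.55669816 -0.00716673  0.12033517] [ 9.60781635e-01 -2.77305912e-01 -2.84746903e-04]
scene 712 [[2.4, -24.5, 78.0], [41.7, 6.4, 84.9], [76.6, 30.3, 103.1]]
10 69 z 81.5 y [-2.8 28.9]
35 73 z 84.2 y [-3.7 30.1]
50 78 z 84.7 y [-25.9  29.6]
60 78 z 85.6 y [-24.7  29.5]
70 81 z 86.3 y [-24.5  30.4]Traceback (most recent call last):
  File "<stdin>", line 9, in <module>
    return _quantile_unchecked(
        a, q, axis, out, overwrite_input, method, keepdims, weights)
    return _ureduce(a,
                    func=_quantile_ureduce_func,
    ...<5 lines>...
                    overwrite_input=overwrite_input,
                    method=method)
    r = func(a, **kwargs)
    result = _quantile(arr,
                       quantiles=q,
    ...<2 lines>...
                       out=out,
                       weights=wgt)
    slices_having_nans = np.isnan(arr[-1, ...])
                                  ~~~^^^^^^^^^
IndexError: index -1 is out of bounds for axis 0 with size 0
```

View pics/c5.png

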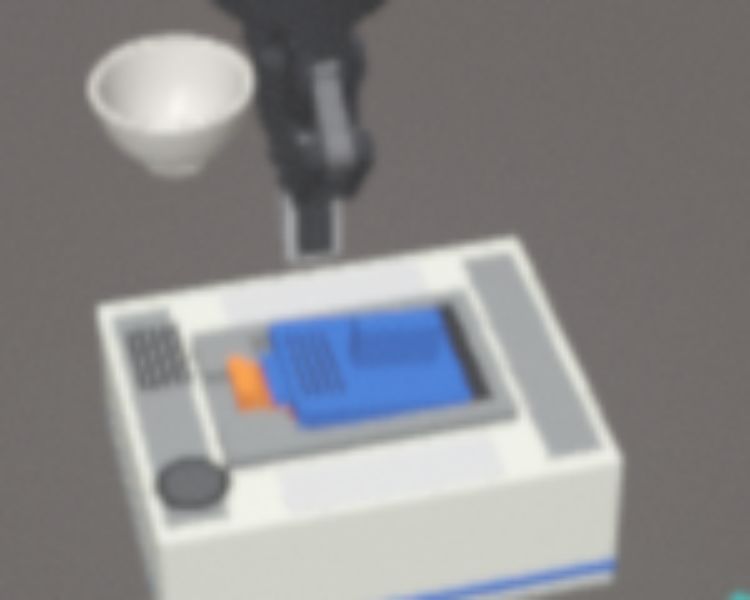

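The lip is hidden under the black rim (crop 460,345) and the tongue rests on the orange latch (250,375). I'll press the thumb pad with the closed fingertips.

```bash
python3 -m crank '[[[0,0.05,-0.02,-1.5,0,0,0],[0,0,0,-2,0,0,0],[0,0,0,-1.3,0,0,0],[0,0,0,-0.4,0,0,0],[0,0,0,0,0,0,0],[0,0,0,0,0,0,0]]]' | grep -E 'pos|ft'
for i in 1 2 3; do python3 -m crank '[[[0,0,0,-0.1,0,0,0],[0,0,0,-0.1,0,0,0],[0,0,0,0,0,0,0]]]'  | grep -E 'pos|ft'; done
```

```text
position: [0.5579, -0.0076, 0.069]
ft_force: [-0.3, 0.1, 0.5]
position: [0.5574, -0.0077, 0.0664]
ft_force: [0.6, -0.4, -0.3]
position: [0.5574, -0.0076, 0.0643]
ft_force: [-0.6, 1.1, 0.2]
position: [0.5574, -0.0077, 0.0624]
ft_force: [-0.1, -0.2, -0.4]
```

```bash
for i in 1 2 3 4; do python3 -m crank '[[[0,0,0,-0.1,0,0,0],[0,0,0,0,0,0,0]]]'  | grep -E 'pos|ft'; done
```

```text
position: [0.5574, -0.0076, 0.0614]
ft_force: [0.1, -0.1, -0.3]
position: [0.5576, -0.0076, 0.0607]
ft_force: [-1.1, 0.0, 4.4]
position: [0.5578, -0.0076, 0.0599]
ft_force: [-1.5, -0.0, 5.1]
position: [0.5579, -0.0075, 0.059]
ft_force: [-1.2, 0.1, 6.5]
```

```bash
for i in 1 2 3; do python3 -m crank '[[[0,0,0,-0.1,0,0,0],[0,0,0,0,0,0,0]]]'  | grep -E 'pos|ft'; done
```

```text
position: [0.558, -0.0075, 0.0581]
ft_force: [-1.4, 0.8, 6.4]
position: [0.5575, -0.0076, 0.0564]
ft_force: [0.2, -0.3, 0.2]
position: [0.5573, -0.0077, 0.0552]
ft_force: [0.5, 0.0, -0.4]
```

```bash
python3 -m crank '[[[0,0,0,-0.1,0,0,0],[0,0,0,0,0,0,0]]]'  | grep -E 'pos|ft'
```

```text
position: [0.5573, -0.0076, 0.0542]
ft_force: [-0.1, -0.4, 0.7]
```

```bash
for i in 1 2; do python3 -m crank '[[[0,0,0,-0.05,0,0,0],[0,0,0,0,0,0,0]]]'  | grep -E 'pos|ft'; done
python3 -m crank '[[[0,0,0,2,0,0,0],[0,0,0,4,0,0,0],[0,-2.5,-4.5,3,0,0,0],[0,-2.5,-4.5,0,0,0,0],[0,-2.5,-4.5,0,0,0,0],[0,0,0,0,0,0,0]]]'  | grep -E 'pos|ft'
cat > chk.py <<'E'
from h import *
a=np.radians(-16.2);ux=np.array([np.cos(a),np.sin(a)]);uy=np.array([-ux[1],ux[0]]);S=np.array([.4995,.0092])
import time
for n in("scene","top"):
    p,d=eyes.camera(n);P=pts(n,d);np.save(f"pics/{n}9p.npy",p)
    X=P.reshape(-1,3);L=np.stack([(X[:,:2]-S)@ux,(X[:,:2]-S)@uy,X[:,2]],1)*1000
    near=(L[:,2]>60)&(L[:,2]<110)&(abs(L[:,0]-45)<60)&(abs(L[:,1])<40)
    B=L[near&mask(p,(105,120,50),(125,255,255)).ravel()]
    for x0 in(10,35,48,56,64,72,79): 
        s=(abs(B[:,0]-x0)<4)&(abs(B[:,1]-18)<14)
        if s.sum()>3: print(n,x0,s.sum(),"z",np.median(B[s,2]).round(1))
    s=B[:,2]<92;print(n,"x rng",np.percentile(B[s,0],[0.5,99.5]).round(1))
    O=L[near&mask(p,(5,150,120),(16,255,255)).ravel()];O=O[O[:,0]>65]
    if len(O):print(n,"orange",len(O),np.percentile(O,[3,50,97],axis=0).round(1).tolist())
E
python3 chk.py
```

```text
position: [0.5574, -0.0077, 0.0539]
ft_force: [0.6, -0.2, 0.4]
position: [0.5574, -0.0076, 0.0534]
ft_force: [0.3, 0.5, -0.1]
position: [0.481, -0.1467, 0.1449]
ft_force: [0.1, 1.0, -0.1]
scene 10 46 z 79.1
scene 35 53 z 79.7
scene 48 36 z 78.7
scene 56 31 z 78.5
scene 64 36 z 78.9
scene 72 34 z 78.1
scene 79 4 z 73.4
scene x rng [ 0.9 75.7]
scene orange 45 [[82.8, -7.0, 80.5], [89.6, 6.4, 83.9], [94.5, 14.3, 89.0]]
top 10 51 z 78.4
top 35 54 z 77.9
top 48 55 z 78.0
top 56 54 z 78.1
top 64 57 z 77.8
top 72 43 z 77.1
top 79 5 z 72.3
top x rng [-0.7 76.3]
top orange 94 [[79.6, -10.0, 74.5], [86.6, 0.1, 82.8], [93.6, 10.2, 89.3]]
```

The plate is flat at 78 mm along its length and the latch is back at its starting position. The robot is clear, so I'll hand in.

```bash
python3 -c "
from workcell import job; print(job.hand_in())"
```

```text
the job is handed in; nothing more can be done
None
```

The battery cover is hooked into the slot and snapped under the orange latch. By camera depth it lies flat, the robot is clear, and the job is handed in; no verdict came back. I couldn't read the red switch, which is hidden under the cover, and I did no final check on the bystanders.

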